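Wedge up the bag sealer for a change of foot pads

TASK

The bag sealer needs new pads under the two feet at its dial end. First slide the cutter along the arm right up against the stop at the hinge end, with the sealer still standing on the bench; then push the plastic wedge along the bench, thin end first, under the middle of the dial end, straight in between its two feet, until both of these feet just come off the bench, by a few millimetres and no more. Do not shove the sealer out of its place or disturb the other things, and finish with the wedge still in your grip, holding the sealer up on the wedge alone and not touching the sealer itself.

Things in the scene. Friction and masses are not known exactly. Their poses are not given: they have to be found in the camera images.
- sealer: grey impulse bag sealer, loose on the bench, 2.2 to 3.1 kg (0.6 to 0.95 kg lifted at the dial end). Housing 320 mm long (its x) by 85 mm wide (y), top 70 mm up, on four rubber feet 12 mm high; aluminium arm above it, latched down, top 116 mm up. The -x end is the dial end (black panel, arm handle), the +x end has the arm's hinge. Origin at bench level under its centre, z up
- dial_edge (a point): middle of the lower edge of the dial end of the housing, 12 mm above the bench: sealer x = -160 mm, y = 0. The wedge meets this edge, and the sealer then tips up about its hinge-end feet. Above it the timer knob stands out 13 mm at 42 mm height and the arm handle ends level with the housing, top 120 mm up
- dial_foot_l (a point): centre of the underside of the dial-end foot (16 mm diameter) at sealer x = -145 mm, y = +33 mm; its height is 0 while it stands on the bench. The two dial-end feet leave 50 mm clear between them
- dial_foot_r (a point): centre of the underside of the dial-end foot at sealer x = -145 mm, y = -33 mm; its height is 0 while it stands on the bench
- hinge_feet (a point): point on the bench midway between the undersides of the two hinge-end feet: sealer x = +145 mm, y = 0
- cutter (a joint): travel in m of the black bag cutter along the arm, from the dial end (0) towards the hinge end, along the sealer's +x; at 0.165 it meets the steel stop at the hinge end. About 1.5 N of friction; it stays where it is left
- cutter_grip (a point): centre of the cutter's upright finger grip, a black block 24 mm long (sealer x), 20 mm wide (sealer y) and 30 mm high, 142 mm above the bench; the grip runs from 126 to 156 mm above the bench, standing on a saddle 36 mm by 42 mm
- wedge: loose grey plastic levelling wedge, 180 mm long (its x), 30 mm wide (y), 24 mm high, 0.09 kg. The heel is flat for 40 mm (x = -90 to -50 mm, 24 mm high); from there the top slopes straight down over 140 mm to the thin end, 2 mm thick, at x = +90 mm. Origin at the centre of the underside, z up; it lies flat on the bench
- wedge_heel (a point): middle of the heel's last 40 mm, a good place to grip it across its 30 mm width: wedge x = -70 mm, 12 mm above its underside
- wedge_tip (a point): middle of the thin end of the wedge: wedge x = +90 mm, 1 mm above its underside. Pushing it in under the sealer's load takes about 8 to 16 N; every 10 mm further in lifts the edge about 1.6 mm
- bin: loose red open stock bin with white caps, 150 by 105 mm, 70 mm high; leave it alone. Origin at the centre of its underside
- tape: loose beige roll of tape lying flat, 100 mm diameter, 19 mm high; leave it alone. Origin at the centre of its underside
- scissors: loose scissors with black loops lying flat, about 180 mm long (x, points to +x), 8 mm high; leave them alone. Origin on the bench near the pivot
Not all that is in view belongs to the job. Of the things like the wedge, leave any that is red; of the rest the larger one is meant.

How it is judged:
By the outcome, as a careful person would: the job done as asked, in the order asked, and still so for the second after the job is handed in, while the arm keeps its last pose, push and grip.
It also fails if it takes over 54 s, if anything falls off the work surface, if the arm or the gripper's body presses on something with over 40 N, if the wrist force passes 120 N, or if a joint passes its speed limit or range.

ROBOT

A 6-joint arm with a two-finger parallel gripper is mounted at the origin on the work surface. World frame = base frame: x ahead of the robot, y to its left, z up, the work surface at z = 0. Lengths are in m, angles in rad, forces in N, time in s.
With the tool pointing down it reaches from about 0.35 to 0.85 m from the base axis. Payload 8.1 kg.
Tool frame: the origin (TCP) lies between the finger pads; the fingertips stand 14 mm ahead of it and the grasp point (between the pads) lies 5 mm behind it (robot.tcp_to_tips is the z of the fingertips in the tool frame, in m); z points along the fingers, y is the line along which they close (so a half turn about z gives the same grasp; the last joint's range is limited). The gripper opens to 93 mm and grips with 3 to 60 N. Pads are 15 mm wide; open, the fingers measure 128 mm over their backs; the gripper's body (75 mm by 188 mm) begins 65 mm behind the grasp point.
Start: joints at [1.105, 0.13, 1.488, -0, 1.523, -0.085], TCP at [0.223, 0.557, 0.233] pointing down, gripper open.
Joint ranges: [-2.96, 2.96], [-0.89, 2.26], [0.02, 2.5], [-1.34, 4.48], [0, 2.73], [-2.66, 2.66]. Speed limits (rad/s): [2.39, 2.39, 2.79, 3.14, 3.14, 3.14].

INTERFACE

Orientations are given as a rotation vector (axis times angle).
In Python, from plant import sensors, read_camera, robot gives the robot as it stands.
- The arm moves only by the shell command python3 -m inch FILE [FORCE], which reads ROWS from the file FILE. ROWS is a JSON list of rows, 1 to 20 of them, each of 5 numbers: the finger opening in m, then dx, dy, dz in shares of the most that a row can go, 1 being 50 mm, then a turn about the tool's z in fractions of the full range, 1 being pi rad; each row shifts and turns the commanded pose from where the row before left it, along the tool's axes as they then stand; what a row does not reach is not made up. A row lasts 1/10 s, in which the tool goes at most 0.05 m and 0.15 rad, less where a joint would pass 70% of its speed; a pose out of reach is approached as far as the arm can. The fingers move at their own pace and stop on an object; FORCE is the grip in N (left out, the last holds). Time passes only in rows, so rows that do not move let the fingers close. It prints the time, the measured TCP pose, the force, the opening and the grip force at its end. Shift and turn numbers lie between -1 and 1, and a call with a number outside is refused. Input that does not fit is refused with a message, and nothing moves.
- sensors.read_state(): the state, without advancing time (a new reading comes with each control period).
- read_camera(name): name is "scene" or "side" or "wrist"; returns a dict with "image" (420x560x3 uint8, red, green, blue), "depth" (420x560 float32, m along the optical axis (not along the pixel's ray), 0 where there is no reading), "fx", "fy", "cx", "cy" (pixels), "dist" ([k1, k2, p1, p2, k3] as OpenCV has them; the pictures are not rectified), "R" (3x3) and "t" (3): a world point X has camera coordinates R X + t. Camera axes: x right, y down, z forward; pixel columns grow to the right and rows downward; lengths in m; the calibration is good to about 2 mm. A picture is of the moment at which its call begins.
- robot.close_job(): hands the job in; it is judged then, once.
The state is a dict: "t": time; "q": joint angles; "dq": joint speeds; "joint_torque": joint torques, N m; "tool_pos": TCP position; "orientation": TCP orientation; "force": force on the tool from outside, world axes, zero at the start; "wrist_torque": the same for the moment, N m; "opening": finger opening in m; "gripper_force": force on a finger pad.
Only numpy, scipy, OpenCV 4.12 (cv2) and the standard library are available. Lean on these libraries where they do the work, as an engineer would, in place of code of your own. Each camera call takes 0.05 s, during which the arm holds its last target. There are 200 camera calls.

## Working session

There is one attempt and no reset: what is moved stays moved. The work goes in short steps, Python scripts to look and compute and a shell command to move; the robot and the scene stay as the last step left them, time stands still between calls to the robot, and variables do not carry over. Pictures are saved under pics/ and viewed, at most 10 in all, crops included, and the job is handed in when it is done.

```bash
ls; mkdir -p pics
cat > h.py <<'E'
import numpy as np, cv2
from plant import sensors, read_camera, robot
def K(c): return np.array([[c['fx'],0,c['cx']],[0,c['fy'],c['cy']],[0,0,1]])
def ray(c,uv):
    n=cv2.undistortPoints(np.array(uv,float).reshape(-1,1,2),K(c),np.array(c['dist'],float)).reshape(-1,2)
    d=np.c_[n,np.ones(len(n))]@c['R']; o=-np.asarray(c['R']).T@np.asarray(c['t']); return o,d
def onplane(c,uv,z):
    o,d=ray(c,uv); return o+d*((z-o[2])/d[:,2])[:,None]
def cloud(c):
    h,w=c['depth'].shape; vv,uu=np.mgrid[:h,:w]
    o,d=ray(c,np.c_[uu.ravel(),vv.ravel()]); return (o+d*c['depth'].reshape(-1,1)).reshape(h,w,3)
def save(c,n,crop=None,s=1):
    im=c['image'][...,::-1]
    if crop: im=im[crop[1]:crop[3],crop[0]:crop[2]]
    cv2.imwrite('pics/'+n,cv2.resize(im,None,fx=s,fy=s,interpolation=cv2.INTER_CUBIC))
def proj(c,X):
    r,_=cv2.Rodrigues(np.asarray(c['R'],float)); return cv2.projectPoints(np.array(X,float).reshape(-1,1,3),r,np.asarray(c['t'],float),K(c),np.array(c['dist'],float))[0].reshape(-1,2)
E
python3 - <<'E'
from h import *
import pickle
D={n:read_camera(n) for n in("scene","side","wrist")}
pickle.dump(D,open('d0.pkl','wb'))
for n in D: print(n,-D[n]['R'].T@D[n]['t'],D[n]['R'][2])
a=np.hstack([cv2.resize(D[n]['image'],None,fx=.71,fy=.71) for n in("scene","side")])
save(D['scene'],'scene0.png',None,1.4);save(D['side'],'side0.png',None,1.4)
print(sensors.read_state())
E
```

```text
pics
scene [0.99283274 0.41422799 1.01597146] [-0.40214845 -0.43359741 -0.80639315]
side [ 0.2388144  -0.80813917  0.76475308] [ 0.29329231  0.71172586 -0.63829924]
wrist [0.15525881 0.5843885  0.38416649] [ 0.24349919 -0.10054497 -0.96467552]
{'t': 0.15, 'q': array([ 1.10458812e+00,  1.30978033e-01,  1.48901820e+00,  1.73420242e-06,
        1.52301497e+00, -8.54101659e-02]), 'dq': array([-7.44983195e-05, -2.48879156e-03, -4.44325900e-03, -7.28909980e-04,
       -8.35260755e-04,  4.75083691e-04]), 'joint_torque': array([ 3.82643484e-04, -5.60474432e+01, -4.92335522e+01,  7.68694561e-02,
        3.04227427e-02, -9.65380787e-05]), 'tool_pos': array([0.2227923 , 0.55665185, 0.23184018]), 'orientation': array([-5.94475236e-01, -3.08443859e+00,  2.14304203e-03]), 'force': array([-0.4725388 , -0.97448952,  0.41094503]), 'wrist_torque': array([-0.01018151,  0.01254821, -0.03412278]), 'gripper_force': 0.0, 'opening': 0.09300886247564055}
```

View pics/scene0.png

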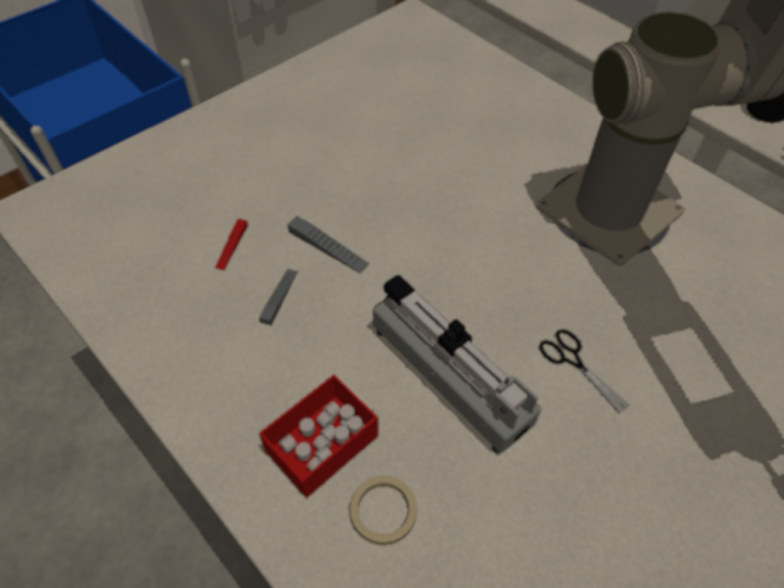

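View pics/side0.png

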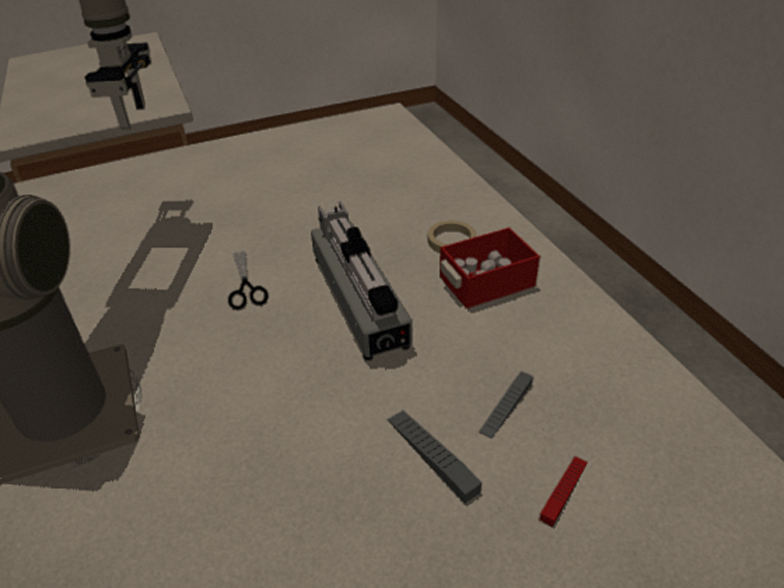

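The scene picture shows the large grey wedge with its heel at (300,225) and its tip at (362,268), the small grey and red decoys beside it, and the sealer's dial end at (395,285) with the cutter at (455,337). In the side picture the wedge tip is at (398,415), its heel at (470,490), the dial panel at (390,340) and the cutter at (352,243).

Run:
```python
from h import *
import pickle
D=pickle.load(open('d0.pkl','rb'))
seed={'scene':dict(wedge=(305,228),sealer=(430,365)),'side':dict(wedge=(460,480),sealer=(350,300))}
for n in('scene','side'):
    c=D[n];P=cloud(c);ok=(c['depth']>0)
    b=P[ok&(abs(P[...,2])<.02)];print(n,'bench z',np.median(b[:,2]))
    m=(ok&(P[...,2]>.006)&(P[...,2]<.2)&(P[...,0]>.2)).astype(np.uint8)
    k,L,S,_=cv2.connectedComponentsWithStats(m,connectivity=4)
    for i in range(1,k):
        if S[i,4]<60: continue
        p=P[L==i]; r=cv2.minAreaRect((p[:,:2]*1000).astype(np.float32))
        print(' px',S[i,:2]+S[i,2:4]//2,S[i,4],'zmax',p[:,2].max().round(3),'rect mm',np.round(r[0]),np.round(r[1]),round(r[2],1),'rgb',np.median(c['image'][L==i],0))
    # manual pixels triangulation
px={'grip':((457,327),(351,233)),'wtip':((362,268),(398,415)),'wheel_end_top':((294,223),(473,490))}
for k,(a,b) in px.items():
    o1,d1=ray(D['scene'],np.array(a)/1.4);o2,d2=ray(D['side'],np.array(b)/1.4);d1=d1[0];d2=d2[0]
    s=np.linalg.lstsq(np.c_[d1,-d2],o2-o1,rcond=None)[0];A=o1+s[0]*d1;B=o2+s[1]*d2
    print(k,A.round(4),B.round(4))
# wedge tops, slices; sealer height bands
for n in('scene','side'):
    c=D[n];P=cloud(c);z=P[...,2];sel=(c['depth']>0)&(P[...,0]>.3)&(P[...,0]<.9)
    for lo,hi in((.062,.078),(.106,.122),(.146,.17)):
        q=P[sel&(z>lo)&(z<hi)&(np.abs(P[...,1])<.4)]
        if len(q)>5:
            r=cv2.minAreaRect((q[:,:2]*1000).astype(np.float32));print(n,lo,len(q),np.median(q,0).round(3),np.round(r[0]),np.round(r[1]),round(r[2],1))
```

```text
scene bench z -0.0005826773720172262
 px [231 171] 584 zmax 0.03 rect mm [ 496. -312.] [ 34. 168.] 12.7 rgb [79. 79. 76.]
 px [168 170] 211 zmax 0.02 rect mm [ 619. -441.] [95. 23.] 31.9 rgb [121.  24.  22.]
 px [326 260] 6032 zmax 0.159 rect mm [523.  53.] [335.  87.] 88.0 rgb [81.5 78.  73. ]
 px [196 214] 290 zmax 0.022 rect mm [ 648. -266.] [110.  23.] 31.3 rgb [74. 76. 73.]
 px [228 311] 3535 zmax 0.074 rect mm [758.   9.] [162. 108.] 1.6 rgb [91. 18. 16.]
 px [274 364] 871 zmax 0.023 rect mm [763. 157.] [98. 98.] 22.0 rgb [137. 122.  94.]
side bench z -0.00012053899395730872
 px [466  45] 6836 zmax 0.2 rect mm [1841.  927.] [  34. 1349.] 0.0 rgb [87. 80. 74.]
 px [258 200] 4018 zmax 0.158 rect mm [521.  48.] [333.  85.] 88.2 rgb [54. 50. 47.]
 px [345 188] 3026 zmax 0.073 rect mm [759.  77.] [254. 163.] 89.6 rgb [60. 11.  9.]
 px [365 285] 417 zmax 0.022 rect mm [ 647. -268.] [112.  22.] 30.9 rgb [64. 64. 60.]
 px [313 328] 1170 zmax 0.027 rect mm [ 497. -315.] [ 33. 161.] 12.1 rgb [62. 61. 58.]
 px [400 354] 473 zmax 0.02 rect mm [ 623. -441.] [98. 21.] 32.5 rgb [100.  18.  17.]
grip [0.5204 0.0583 0.1477] [0.5182 0.0596 0.1485]
wtip [ 0.4788 -0.2198  0.0009] [ 0.4802 -0.2207  0.0007]
wheel_end_top [ 0.5113 -0.3886  0.0146] [ 0.5156 -0.3913  0.0147]
scene 0.062 2446 [0.557 0.06  0.069] [660.  54.] [321. 361.] 88.2
scene 0.106 1812 [0.526 0.086 0.116] [520.  56.] [315.  52.] 86.1
scene 0.146 104 [0.525 0.059 0.155] [523.  58.] [24. 21.] 86.8
side 0.062 1835 [ 0.504 -0.009  0.069] [660.  50.] [321. 363.] 88.1
side 0.106 1037 [0.516 0.    0.116] [519.  53.] [318.  56.] 87.0
side 0.146 75 [0.52  0.049 0.155] [521.  54.] [27. 19.] 85.1
```

Run:
```python
from h import *
import pickle
D=pickle.load(open('d0.pkl','rb'))
for n in('scene','side'):
    c=D[n];P=cloud(c);z=P[...,2];sel=(c['depth']>0)&(P[...,0]>.44)&(P[...,0]<.62)&(P[...,1]>-.2)&(P[...,1]<.3)
    for lo,hi in((.015,.2),(.02,.06),(.064,.074),(.108,.121)):
        q=P[sel&(z>lo)&(z<hi)]*1000
        s=[]
        for side in (0,1):   # outline in x per y-slice, line fit
            Y=np.arange(-90,190,12);X=[]
            for y in Y:
                w=q[abs(q[:,1]-y)<6,0]; X.append(np.percentile(w,[2,98][side]) if len(w)>5 else np.nan)
            X=np.array(X);g=~np.isnan(X)
            for _ in range(4):
                p=np.polyfit(Y[g],X[g],1);r=X-np.polyval(p,Y);g=~np.isnan(X)&(abs(np.nan_to_num(r,nan=99))<max(1.5,np.nanstd(r[g])))
            s.append((round(p[0],4),round(np.polyval(p,0),1),round(np.polyval(p,-109),1),int(g.sum())))
        print(n,lo,s,'y',np.percentile(q[:,1],[.3,99.7]).round(1))
    m=(c['depth']>0)&(P[...,1]<-.2)&(P[...,0]<.56)&(P[...,0]>.42)&(z>.004)&(z<.06)
    q=P[m]*1000;d=np.array([-.214,.977]);a=q[:,:2]@d
    S=[];
    for t in np.arange(a.min(),a.max(),10):
        w=q[abs(a-t)<6];
        if len(w)>8:S.append((t,(w[:,:2]@[.977,.214]).min(),(w[:,:2]@[.977,.214]).max(),np.percentile(w[:,2],90)))
    S=np.array(S);print('wedge',a.min(),a.max());print(S.round(1)[::2])
    print('slopes',np.polyfit(S[:,0],S[:,1],1),np.polyfit(S[:,0],S[:,2],1))
```

```text
scene 0.015 [(np.float64(0.0444), np.float64(505.9), np.float64(501.0), 15), (np.float64(0.0367), np.float64(562.9), np.float64(558.9), 24)] y [-100.   219.3]
scene 0.02 [(np.float64(0.0374), np.float64(560.5), np.float64(556.4), 24), (np.float64(0.0353), np.float64(563.4), np.float64(559.6), 24)] y [-102.1  220.1]
scene 0.064 [(np.float64(0.0532), np.float64(538.2), np.float64(532.4), 9), (np.float64(0.0385), np.float64(561.9), np.float64(557.7), 24)] y [-101.9  217.7]
scene 0.108 [(np.float64(0.0439), np.float64(505.1), np.float64(500.3), 17), (np.float64(0.0223), np.float64(536.1), np.float64(533.7), 10)] y [-98.3 211.9]
wedge -921.7582032093071 -294.2921607813191
[[-491.8  368.4  432.4   25.2]
 [-471.8  335.8  466.9   25.7]
 [-451.8  372.9  438.3   24.5]
 [-431.8  402.2  479.7   23.6]
 [-411.8  402.4  463.2   20.9]
 [-391.8  385.2  484.9   17.2]
 [-371.8  364.6  448.8   13.1]
 [-351.8  355.8  495.2   10.3]
 [-331.8  403.4  494.3    7.5]]
slopes [2.81018034e-02 3.92724536e+02] [1.76536203e-01 5.32036401e+02]
side 0.015 [(np.float64(0.0351), np.float64(477.4), np.float64(473.6), 24
[... 282 characters left out ...]
4(478.6), np.float64(474.9), 24), (np.float64(-0.1936), np.float64(549.7), np.float64(570.8), 2)] y [-104.5  213.8]
side 0.108 [(np.float64(0.0372), np.float64(504.1), np.float64(500.1), 14), (np.float64(0.0279), np.float64(534.5), np.float64(531.5), 14)] y [-104.6  210.3]
wedge -607.193725297009 -316.1086781183688
[[-497.2  401.9  456.9   24.2]
 [-477.2  401.6  433.    24.9]
 [-457.2  402.3  434.6   25.1]
 [-437.2  402.4  434.    22.7]
 [-417.2  401.8  433.4   19.9]
 [-397.2  402.8  433.3   16.7]
 [-377.2  402.6  445.8   13.4]
 [-357.2  402.4  433.5   10.8]
 [-337.2  386.9  433.8    7.9]
 [-317.2  406.9  433.9    5.2]]
slopes [4.00732287e-03 3.96442350e+02] [-1.84893238e-02  4.28712560e+02]
```

The manual's scale: shifts go in shares of 50 mm and turns go in shares of pi rad. Converting my numbers, 0.15 rad / 3.1416 = 0.0477.

```bash
echo '[[0.06,0,0,0,0.0477],[0.06,0,0,0,0.0477],[0.06,0,0,0,0.0477],[0.06,0,0,0,0.0477],[0.06,0,0,0,0.0477],[0.06,0,0,0,0.0477],[0.06,0,0,0,0.0477],[0.06,0,0,0,0.0477]]' > m.json && python3 -m inch m.json 8; python3 -c "
from h import *
from scipy.spatial.transform import Rotation as R
s=sensors.read_state();print(s['t'],s['tool_pos']);print(R.from_rotvec(s['orientation']).as_matrix().round(3))"
```

```text
t: 0.95
tool_pos: [0.2228, 0.5568, 0.2322]
orientation: [2.239, 2.203, -0.001]
force: [0.0, 0.1, -0.9]
opening: 0.0602
gripper_force: 0.0
0.95 [0.2228393  0.55683014 0.23219288]
[[ 0.016  1.    -0.   ]
 [ 1.    -0.016 -0.001]
 [-0.001 -0.    -1.   ]]
```

Converted, -0.035 m is -0.7, 0.0226 m is 0.452, 0.02 rad / 3.1416 = 0.0064.

```bash
echo '[[0.06,0,0,0,0.0064],[0.06,-0.7,0.452,0,0],[0.06,-0.7,0.452,0,0],[0.06,-0.7,0.452,0,0],[0.06,-0.7,0.452,0,0],[0.06,-0.7,0.452,0,0],[0.06,-0.7,0.452,0,0],[0.06,-0.7,0.452,0,0],[0.06,-0.7,0.452,0,0],[0.06,-0.7,0.452,0,0],[0.06,-0.7,0.452,0,0],[0.06,-0.7,0.452,0,0],[0.06,-0.7,0.452,0,0],[0.06,-0.7,0.452,0,0],[0.06,-0.7,0.452,0,0],[0.06,0,0,0,0],[0.06,0,0,0,0]]' > m.json && python3 -m inch m.json 8
python3 - <<'E'
from h import *
c=read_camera('wrist');save(c,'w1.png',None,1.2)
P=cloud(c);z=P[...,2];m=(c['depth']>0)&(z>.143)&(z<.17)&(np.hypot(P[...,0]-.522,P[...,1]-.056)<.05)
q=P[m]*1000
print(len(q),q.mean(0) if len(q) else 0, cv2.minAreaRect(q[:,:2].astype(np.float32)) if len(q) else 0, proj(c,[.522,.056,.155]),sensors.read_state()['tool_pos'])
E
```

```text
t: 2.65
tool_pos: [0.5246, 0.0569, 0.2322]
orientation: [-2.253, -2.188, 0.001]
force: [0.3, -0.1, -0.7]
opening: 0.06
gripper_force: 0.0
996 [522.58547157  59.45479886 155.49914333] ((522.428466796875, 57.93381881713867), (23.126564025878906, 20.550485610961914), 87.94847106933594) [[278.00498516 221.17112142]] [0.52425856 0.05785893 0.23234517]
```

View pics/w1.png

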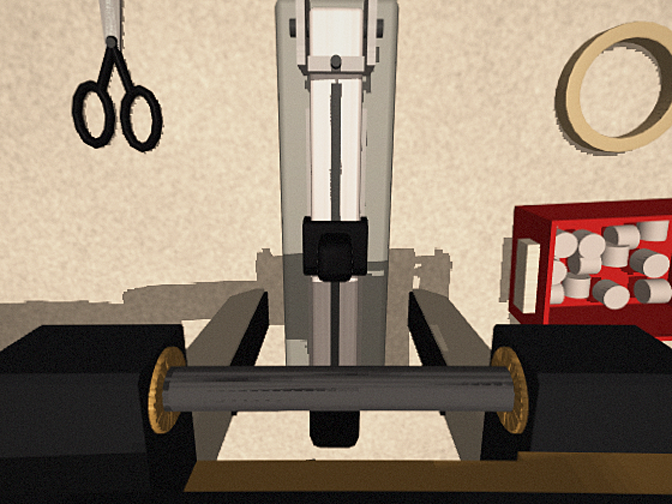

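The wrist picture shows the cutter grip at (335,255), midway between the fingers, and the stop block near (337,65) on the hinge side. The measured grip is 23 by 21 mm with its top at 155 mm, which matches the given sizes.

Converted, 0.03 m is 0.6, -0.002 m is -0.04.

```bash
echo '[[0.06,0,-0.04,0.6,0],[0.06,0,0,0.6,0],[0.06,0,0,0.54,0],[0.06,0,0,0,0],[0.03,0,0,0,0],[0.015,0,0,0,0],[0.015,0,0,0,0],[0.015,0,0,0,0],[0.015,0,0,0,0]]' > m.json && python3 -m inch m.json 8
```

```text
t: 3.6
tool_pos: [0.523, 0.0578, 0.1465]
orientation: [2.254, 2.187, 0.002]
force: [-0.4, -0.5, 0.0]
opening: 0.0246
gripper_force: 0.0
```

Converted, 0.01 m is 0.2.

```bash
echo '[[0.01,0,0,0,0],[0.01,0,0,0,0],[0.01,0.2,0,0,0],[0.01,0.2,0,0,0],[0.01,0.2,0,0,0],[0.01,0.2,0,0,0]]' > m.json && python3 -m inch m.json 8
python3 - <<'E'
from h import *
c=read_camera('wrist');P=cloud(c);z=P[...,2]
m=(c['depth']>0)&(abs(P[...,0]-.525)<.012)&(P[...,1]>.09)&(P[...,1]<.25)
q=P[m]
for y in np.arange(.09,.24,.005):
    w=q[abs(q[:,1]-y)<.0025]
    if len(w): print(round(y,3),np.percentile(w[:,2],[10,50,95]).round(3))
E
```

```text
t: 4.2
tool_pos: [0.524, 0.0979, 0.1462]
orientation: [2.254, 2.187, 0.0]
force: [-2.6, -0.9, 5.4]
opening: 0.0199
gripper_force: 8.0
0.09 [0.155 0.157 0.206]
0.095 [0.156 0.157 0.21 ]
0.1 [0.156 0.157 0.216]
0.105 [0.141 0.157 0.218]
0.11 [0.126 0.142 0.223]
0.115 [0.116 0.124 0.233]
0.12 [0.237 0.246 0.251]
0.125 [0.117 0.234 0.241]
0.13 [0.117 0.233 0.24 ]
0.135 [0.116 0.225 0.24 ]
0.14 [0.116 0.117 0.118]
0.145 [0.116 0.117 0.118]
0.15 [0.116 0.117 0.118]
0.155 [0.116 0.117 0.118]
0.16 [0.116 0.116 0.118]
0.165 [0.127 0.129 0.139]
0.17 [0.117 0.128 0.139]
0.175 [0.116 0.116 0.118]
0.18 [0.116 0.116 0.118]
0.185 [0.115 0.116 0.117]
0.19 [0.115 0.116 0.117]
0.195 [0.115 0.116 0.117]
0.2 [0.114 0.115 0.117]
0.205 [0.07  0.07  0.071]
0.21 [0.069 0.07  0.072]
0.215 [0.068 0.069 0.071]
0.22 [0.064 0.065 0.067]
0.23 [-0.     0.001  0.002]
0.235 [-0.001  0.     0.001]
```

Converted, 0.01 m is 0.2, 0.006 m is 0.12.

```bash
echo '[[0.01,0.2,0,0,0],[0.01,0.2,0,0,0],[0.01,0.2,0,0,0],[0.01,0.12,0,0,0],[0.01,0.06,0,0,0],[0.01,0,0,0,0]]' > m.json && python3 -m inch m.json 8;echo '[[0.01,0.04,0,0,0],[0.01,0.04,0,0,0],[0.01,0.04,0,0,0],[0.01,0,0,0,0]]' > m.json && python3 -m inch m.json 8
```

```text
t: 4.85
tool_pos: [0.5254, 0.1373, 0.1461]
orientation: [2.254, 2.188, 0.002]
force: [-1.2, 1.2, 4.8]
opening: 0.0201
gripper_force: 8.0
t: 5.25
tool_pos: [0.5256, 0.1428, 0.1462]
orientation: [2.254, 2.187, 0.001]
force: [-0.4, -0.4, 5.6]
opening: 0.02
gripper_force: 8.0
```

Converted, 0.001 m is 0.02.

```bash
echo '[[0.01,0.02,0,0,0],[0.01,0.02,0,0,0],[0.01,0,0,0,0]]' > m.json && python3 -m inch m.json 8;echo '[[0.01,0.02,0,0,0],[0.01,0.02,0,0,0],[0.01,0,0,0,0]]' > m.json && python3 -m inch m.json 8;echo '[[0.01,0.02,0,0,0],[0.01,0.02,0,0,0],[0.01,0,0,0,0]]' > m.json && python3 -m inch m.json 8
```

```text
t: 5.55
tool_pos: [0.5256, 0.1441, 0.1462]
orientation: [2.254, 2.187, -0.0]
force: [-1.5, -2.9, 6.0]
opening: 0.0199
gripper_force: 8.0
t: 5.85
tool_pos: [0.5256, 0.1449, 0.146]
orientation: [2.254, 2.185, -0.003]
force: [-0.8, -8.5, 5.7]
opening: 0.02
gripper_force: 8.0
t: 6.15
tool_pos: [0.5257, 0.1465, 0.1457]
orientation: [2.254, 2.185, -0.003]
force: [-1.1, -10.0, 4.3]
opening: 0.0202
gripper_force: 8.0
```

Converted, -0.04 m is -0.8, -0.03 m is -0.6.

```bash
echo '[[0.04,0,0,0,0],[0.05,0,0,0,0],[0.06,0,0,0,0],[0.06,0,0,-0.6,0],[0.06,0,0,-0.8,0],[0.06,-0.6,0,-0.8,0],[0.06,-0.8,0,0,0],[0.06,0,0,0,0]]' > m.json && python3 -m inch m.json 8
python3 - <<'E'
from h import *
D={n:read_camera(n) for n in('scene','side','wrist')}
c=D['wrist'];P=cloud(c);z=P[...,2];print(sensors.read_state()['tool_pos'])
m=(c['depth']>0)&(abs(P[...,0]-.525)<.012)&(P[...,1]>.1)&(P[...,1]<.25)
q=P[m]
for y in np.arange(.12,.23,.003):
    w=q[abs(q[:,1]-y)<.0015]
    if len(w): print(round(y,3),np.percentile(w[:,2],[10,50,95]).round(3))
save(c,'w2.png',None,1.2)
for n in D:
    c=D[n];P=cloud(c);z=P[...,2];S=(c['depth']>0)&(P[...,0]>.44)&(P[...,0]<.6)&(P[...,1]<.3)&(P[...,1]>-.2)
    q=P[S&(z>.06)&(z<.08)]*1000;print(n,'y',np.percentile(q[:,1],[.3,99.7]).round(1),'x',np.percentile(q[:,0],[.5,99.5]).round(1))
    m=(c['depth']>0)&(z>.006)&(z<.06)&(P[...,0]<.57)&(P[...,0]>.44)&(P[...,1]<-.2)
    if m.sum()>50:
        q=P[m]*1000;print('wedge',cv2.minAreaRect(q[:,:2].astype(np.float32)))
E
```

```text
t: 6.95
tool_pos: [0.5241, 0.0756, 0.2575]
orientation: [2.255, 2.182, 0.002]
force: [0.9, 0.7, -0.2]
opening: 0.0598
gripper_force: 0.0
[0.52284323 0.07909031 0.25495507]
0.12 [0.116 0.117 0.118]
0.123 [0.116 0.117 0.118]
0.126 [0.117 0.125 0.127]
0.129 [0.125 0.126 0.127]
0.132 [0.126 0.154 0.156]
0.135 [0.154 0.156 0.158]
0.138 [0.155 0.156 0.158]
0.141 [0.154 0.156 0.158]
0.144 [0.154 0.157 0.158]
0.147 [0.153 0.157 0.158]
0.15 [0.154 0.156 0.158]
0.153 [0.126 0.156 0.157]
0.156 [0.125 0.126 0.154]
0.159 [0.125 0.126 0.127]
0.162 [0.116 0.117 0.129]
0.165 [0.127 0.129 0.139]
0.168 [0.128 0.129 0.139]
0.171 [0.127 0.128 0.138]
0.174 [0.115 0.116 0.117]
0.177 [0.115 0.116 0.117]
0.18 [0.115 0.116 0.117]
0.183 [0.115 0.116 0.117]
0.186 [0.115 0.116 0.117]
0.189 [0.115 0.116 0.118]
0.192 [0.115 0.116 0.117]
0.195 [0.115 0.116 0.117]
0.198 [0.114 0.115 0.117]
0.201 [0.113 0.113 0.114]
0.207 [0.069 0.07  0.072]
0.21 [0.069 0.07  0.071]
0.213 [0.069 0.07  0.071]
0.216 [0.067 0.069 0.07 ]
0.219 [0.064 0.065 0.066]
scene y [-101.5  218.4] x [479.  569.4]
wedge ((487.3858642578125, -516.3623046875), (597.9116821289062, 71.98811340332031), 87.90776062011719)
side y [-105.6  213.6] x [475.2 565.3]
wedge ((496.1641540527344, -310.3265686035156), (32.222103118896484, 171.18125915527344), 11.698640823364258)
wrist y [-51.4 217.7] x [478.7 568.4]
```

View pics/w2.png

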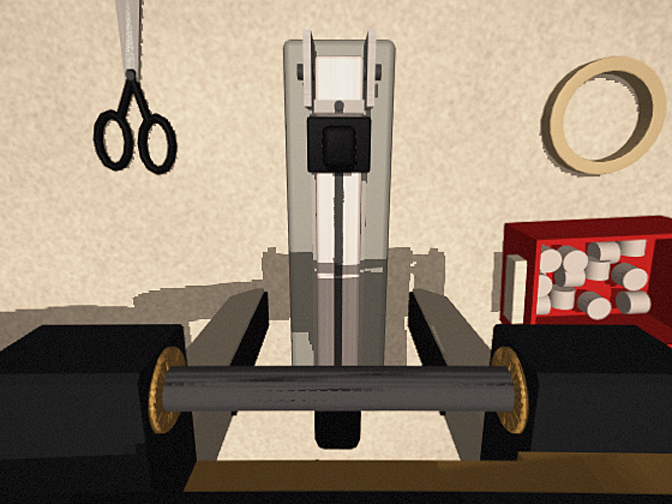

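The wrist picture shows the cutter saddle, upper edge at (339,115), touching or nearly touching the round stop at (339,107). I'll check the gap pixel by pixel.

Run:
```python
from h import *
c=read_camera('wrist');P=cloud(c)
for u in (280,283,286): print([(v,round(P[v,u,1]*1000,1),round(P[v,u,2]*1000),int(c['image'][v,u].mean())) for v in range(82,106)])
save(c,'w3.png',(240,60,330,160),6)
```

```text
[(82, np.float64(173.5), 116, 230), (83, np.float64(172.7), 117, 232), (84, np.float64(171.2), 128, 218), (85, np.float64(169.9), 138, 168), (86, np.float64(169.2), 138, 103), (87, np.float64(168.4), 140, 61), (88, np.float64(167.8), 138, 69), (89, np.float64(167.1), 138, 70), (90, np.float64(166.4), 138, 73), (91, np.float64(165.7), 139, 56), (92, np.float64(165.0), 138, 49), (93, np.float64(164.8), 128, 82), (94, np.float64(164.0), 128, 95), (95, np.float64(163.3), 128, 98), (96, np.float64(163.0), 117, 127), (97, np.float64(162.3), 116, 129), (98, np.float64(161.5), 117, 77), (99, np.float64(160.5), 125, 5), (100, np.float64(159.7), 125, 29), (101, np.float64(159.0), 125, 35), (102, np.float64(158.2), 127, 37), (103, np.float64(157.5), 127, 30), (104, np.float64(156.8), 127, 36), (105, np.float64(156.0), 126, 19)]
[(82, np.float64(173.6), 115, 236), (83, np.float64(172.7), 116, 239), (84, np.float64(170.4), 139, 175), (85, np.float64(169.7), 139, 58), (86, np.float64(169.1), 138, 73), (87, np.float64(168.4), 139, 80), (88, np.float64(167.7), 138, 74), (89, np.float64(167.0), 138, 
[... 684 characters left out ...]
), 129, 169), (86, np.float64(169.0), 139, 97), (87, np.float64(168.3), 139, 60), (88, np.float64(167.7), 137, 59), (89, np.float64(166.9), 138, 58), (90, np.float64(166.2), 138, 54), (91, np.float64(165.5), 139, 42), (92, np.float64(165.2), 131, 67), (93, np.float64(164.6), 128, 88), (94, np.float64(163.9), 129, 80), (95, np.float64(163.2), 127, 79), (96, np.float64(162.9), 116, 116), (97, np.float64(162.1), 118, 128), (98, np.float64(161.4), 115, 71), (99, np.float64(160.3), 126, 7), (100, np.float64(159.6), 125, 31), (101, np.float64(158.8), 127, 30), (102, np.float64(158.1), 126, 31), (103, np.float64(157.4), 126, 32), (104, np.float64(156.6), 126, 33), (105, np.float64(155.9), 125, 29)]
```

View pics/w3.png

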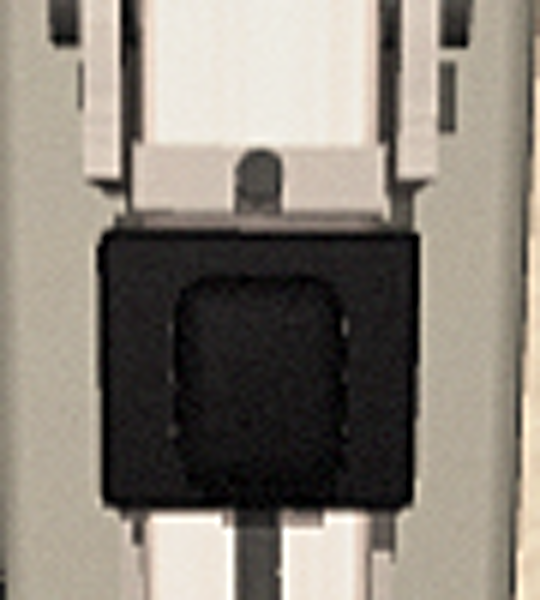

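The picture shows a light strip of about 2 mm between saddle and stop (crop rows 215–230), even though the force rose sharply. I'll push again from behind with closed fingers to settle it.

Converted, 0.04 m is 0.8, 0.03 m is 0.6.

```bash
echo '[[0.0,0.26,0.02,0,0],[0,0.26,0.02,0,0],[0,0,0,0.6,0],[0,0,0,0.8,0],[0,0,0,0.8,0],[0,0,0,0,0],[0,0,0,0,0]]' > m.json && python3 -m inch m.json 8;echo '[[0,0.1,0,0,0],[0,0.1,0,0,0],[0,0.04,0,0,0],[0,0.02,0,0,0],[0,0,0,0,0]]' > m.json && python3 -m inch m.json 8
```

```text
t: 7.85
tool_pos: [0.5254, 0.1059, 0.1456]
orientation: [-2.252, -2.188, 0.002]
force: [0.0, 0.6, 0.9]
opening: 0.0084
gripper_force: 0.0
t: 8.35
tool_pos: [0.5266, 0.1179, 0.1462]
orientation: [2.254, 2.188, 0.001]
force: [0.6, 0.4, 0.6]
opening: 0.0005
gripper_force: 0.0
```

Converted, 0.001 m is 0.02.

```bash
for i in 1 2 3 4 5 6; do echo; done; echo '[[0,0.02,0,0,0],[0,0.02,0,0,0],[0,0,0,0,0]]' > m.json && python3 -m inch m.json 8|egrep 'pos|force';echo '[[0,0.02,0,0,0],[0,0.02,0,0,0],[0,0,0,0,0]]' > m.json && python3 -m inch m.json 8|egrep 'pos|force';echo '[[0,0.02,0,0,0],[0,0,0,0,0]]' > m.json && python3 -m inch m.json 8|egrep 'pos|force';echo '[[0,0.02,0,0,0],[0,0,0,0,0]]' > m.json && python3 -m inch m.json 8|egrep 'pos|force'
```

```text
tool_pos: [0.5263, 0.1197, 0.1456]
force: [-0.1, 0.9, -0.7]
gripper_force: 0.0
tool_pos: [0.5265, 0.1218, 0.1456]
force: [-0.9, -0.1, 0.1]
gripper_force: 0.0
tool_pos: [0.5265, 0.1222, 0.1457]
force: [0.3, -3.8, 0.8]
gripper_force: 2.0
tool_pos: [0.5265, 0.1223, 0.1456]
force: [-0.8, -8.1, 2.1]
gripper_force: 4.2
```

Contact is stiff at once and nothing moves, so the cutter is hard against the stop. Next, the wedge.

Converted, -0.05 m is -1, -0.046 m is -0.92, -0.15 rad / 3.1416 = -0.0477.

```bash
echo '[[0.0,-0.4,0,0,0],[0.02,0,0,-0.8,0],[0.04,0,0,-1,0],[0.06,-0.92,0,0,0],[0.06,-0.92,0,0,0],[0.06,-0.92,0,0,0],[0.06,-0.92,0,0,0],[0.06,-0.92,0,0,0],[0.06,-0.92,0,0,0],[0.06,-0.92,0,0,0],[0.06,-0.92,0,0,0],[0.06,-0.92,0,0,0],[0.06,-0.92,0,0,0],[0.06,-0.4,0,0,-0.0477],[0.06,0,0,0,-0.0318],[0.06,0,0,0,0],[0.06,0,0,0,0]]' > m.json && python3 -m inch m.json 8
cat > wd.py <<'E'
from h import *
from scipy.spatial.transform import Rotation as R
D={n:read_camera(n) for n in('side','wrist')}
s=sensors.read_state();T=R.from_rotvec(s['orientation']).as_matrix();print(s['tool_pos'],T[:,0])
for n in D:
    c=D[n];P=cloud(c);z=P[...,2]
    m=(c['depth']>0)&(z>.003)&(z<.03)&(P[...,0]<.57)&(P[...,0]>.43)&(P[...,1]<-.13)&(P[...,1]>-.42)
    k,L,S,_=cv2.connectedComponentsWithStats(m.astype(np.uint8));i=1+S[1:,4].argmax()
    q=P[L==i]*1000;r=cv2.minAreaRect(q[:,:2].astype(np.float32));print(n,S[i],r)
    t=q[q[:,2]>22];print(' heel',len(t),cv2.minAreaRect(t[:,:2].astype(np.float32)) if len(t)>9 else 0,np.median(t[:,2]) if len(t) else 0)
save(D['wrist'],'w4.png',None,1.2)
E
python3 wd.py
```

```text
t: 11.05
tool_pos: [0.5117, -0.3756, 0.2355]
orientation: [-1.968, -2.449, -0.001]
force: [0.7, 0.2, 0.2]
opening: 0.06
gripper_force: 0.0
[ 0.51185419 -0.37533005  0.2357302 ] [-2.16764597e-01  9.76223899e-01  8.70695308e-05]
side [ 280  294   64   65 1320] ((500.71136474609375, -305.8907775878906), (47.01522445678711, 181.23495483398438), 13.3064603805542)
 heel 343 ((506.3533630371094, -358.06298828125), (30.910017013549805, 74.181640625), 10.673913955688477) 23.53838350658566
wrist [ 266   19   30  180 5070] ((495.4822082519531, -306.4355773925781), (29.899477005004883, 178.41236877441406), 12.078413009643555)
 heel 1511 ((507.1478271484375, -360.5583801269531), (29.840341567993164, 67.7287826538086), 11.862141609191895) 24.33154750055111
```

View pics/w4.png

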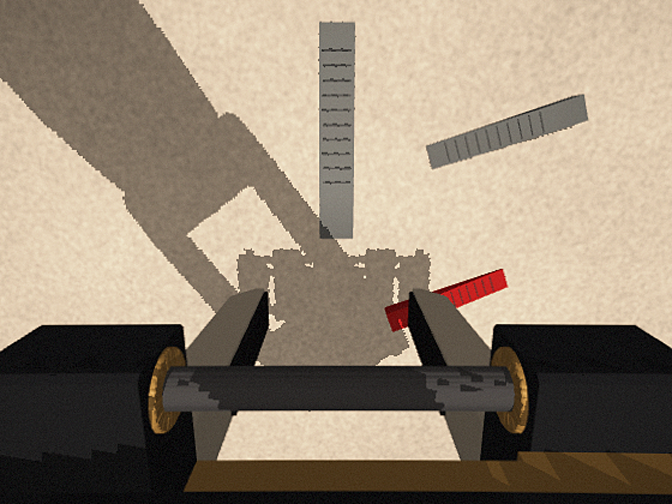

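The wrist picture shows the large wedge centred between the fingers' lines, with its heel at (336,235) and tip at (337,22). The decoys are off to the right, clear of the fingers. It measures 30 by 178 mm with a heel 24 mm high, so it's the right one.

Converted, 0.045 m is 0.9, 0.04 m is 0.8, 0.008 rad / 3.1416 = 0.0025.

```bash
echo '[[0.06,0.034,-0.03,0.8,0.0025],[0.06,0,0,0.9,0],[0.06,0,0,0.9,0],[0.06,0,0,0.9,0],[0.06,0,0,0.6,0],[0.06,0,0,0.24,0],[0.06,0,0,0,0]]' > m.json && python3 -m inch m.json 8; echo '[[0.02,0,0,0,0],[0.02,0,0,0,0],[0.02,0,0,0,0],[0.02,0,0,0,0],[0.02,0,0,0,0],[0.02,0,0,0,0]]' > m.json && python3 -m inch m.json 40
```

```text
t: 11.85
tool_pos: [0.5093, -0.3737, 0.0176]
orientation: [-1.973, -2.442, -0.0]
force: [-0.7, 0.0, 0.9]
opening: 0.0598
gripper_force: 0.0
t: 12.45
tool_pos: [0.5101, -0.3751, 0.0195]
orientation: [1.973, 2.443, -0.0]
force: [-0.9, 0.8, 6.5]
opening: 0.0293
gripper_force: 40.0
```

Converted, 0.02 m is 0.4, 0.127 rad / 3.1416 = 0.0404.

```bash
echo '[[0.02,0,0,0,0.0382],[0.02,0,0,0,0.0404],[0.02,0.4,0,0,0],[0.02,0.4,0,0,0],[0.02,0,0,0,0],[0.02,0,0,0,0]]' > m.json && python3 -m inch m.json 40
cat > ms.py <<'E'
from h import *
from scipy.spatial.transform import Rotation as R
D={n:read_camera(n) for n in('scene','side','wrist')}
s=sensors.read_state();T=R.from_rotvec(s['orientation']).as_matrix();print(s['tool_pos'],T[:,0],s['force'])
for n in D:
    c=D[n];P=cloud(c);z=P[...,2]
    sel=(c['depth']>0)&(P[...,0]>.44)&(P[...,0]<.62)&(P[...,1]>-.16)&(P[...,1]<.3)
    for lo,hi in((.02,.06),(.064,.074)):
        q=P[sel&(z>lo)&(z<hi)]*1000; o=[]
        if len(q)<100: continue
        for side in(0,1):
            Y=np.arange(-95,190,10);X=np.array([np.percentile(w,[3,97][side]) if len(w:=q[abs(q[:,1]-y)<5,0])>5 else np.nan for y in Y]);g=~np.isnan(X)
            if g.sum()<5: o.append(None);continue
            for _ in range(4):
                p=np.polyfit(Y[g],X[g],1);r=np.nan_to_num(X-np.polyval(p,Y),nan=99);g=abs(r)<max(1.5,np.median(abs(r[g]))*2)
            o.append((p[0].round(4),p[1].round(1),np.polyval(p,-105).round(1),g.sum()))
        print(n,lo,o,'y',np.percentile(q[:,1],[.5,99.5]).round(1))
    m=(c['depth']>0)&(z>.003)&(z<.0215)&(P[...,0]<.56)&(P[...,0]>.45)&(P[...,1]<-.12)&(P[...,1]>-.42)
    k,L,S,_=cv2.connectedComponentsWithStats(m.astype(np.uint8));i=1+S[1:,4].argmax()
    q=P[L==i]*1000;print(n,'wedge',S[i],cv2.minAreaRect(q[:,:2].astype(np.float32)),'ymax',q[:,1].max())
save(D['wrist'],'w5.png',None,1.2)
E
python3 ms.py
```

```text
t: 13.05
tool_pos: [0.5118, -0.334, 0.0195]
orientation: [2.259, 2.183, 0.001]
force: [-0.2, 3.9, 7.0]
opening: 0.0298
gripper_force: 40.0
[ 0.51179138 -0.33426981  0.01948484] [3.46338346e-02 9.99399965e-01 4.55415224e-04] [0.06835526 3.24062204 7.30587029]
scene 0.02 [(np.float64(0.0349), np.float64(560.7), np.float64(557.0), np.int64(29)), (np.float64(0.0359), np.float64(563.2), np.float64(559.5), np.int64(29))] y [-101.8  219.7]
scene 0.064 [(np.float64(0.0452), np.float64(536.5), np.float64(531.8), np.int64(17)), (np.float64(0.0374), np.float64(561.4), np.float64(557.4), np.int64(29))] y [-99.6 217.4]
scene wedge [211 171  51  38 505] ((514.8135986328125, -264.2635498046875), (45.49653625488281, 177.63682556152344), 3.559224843978882) ymax -175.67334530230394
side 0.02 [(np.float64(0.0352), np.float64(477.2), np.float64(473.5), np.int64(27)), (np.float64(0.0367), np.float64(478.4), np.float64(474.5), np.int64(26))] y [-116.2  185.2]
side 0.064 [(np.float64(0.028), np.float64(478.9), np.float64(476.0), np.int64(21)), (np.float64(-0.3516), np.float64(524.9), np.float64(561.8), np.int64(10))] y [-105.   110.5]
side wedge [306 328  28  14 129] ((498.50628662109375, -342.9949645996094), (21.72490119934082, 55.11806106567383), 47.696189880371094) ymax -316.4123333373666
wrist wedge [  245     0    72   197 12927] ((514.1280517578125, -257.441162109375), (81.05690002441406, 30.05533218383789), 88.12910461425781) ymax -216.6259452340356
```

View pics/w5.png

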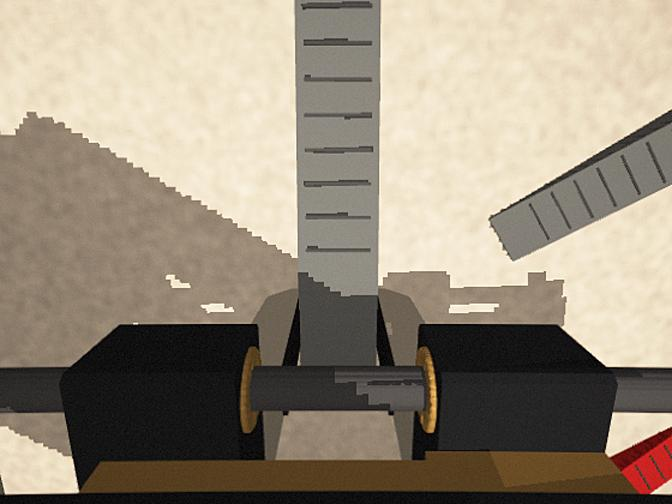

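The wrist picture shows the wedge held square between the fingers, with its axis running straight up the image from (338,360) to (338,0). The second grey wedge on the right, at (500,230), stays clear.

Converted, 0.015 m is 0.3, 0.005 m is 0.1.

```bash
echo '[[0.02,0.1,-0.05,-0.01,0],[0.02,0.3,0,0,0],[0.02,0.3,0,0,0],[0.02,0.3,0,0,0],[0.02,0.3,0,0,0],[0.02,0,0,0,0]]' > m.json && python3 -m inch m.json 40; python3 ms.py
```

```text
t: 13.8
tool_pos: [0.5113, -0.2667, 0.0195]
orientation: [-2.258, -2.184, -0.002]
force: [-0.3, 5.0, 8.5]
opening: 0.0295
gripper_force: 40.0
[ 0.51131224 -0.26705582  0.01947517] [0.03362342 0.99943261 0.00198145] [-0.02277168  5.44414195  9.37834391]
scene 0.02 [(np.float64(0.0355), np.float64(560.6), np.float64(556.9), np.int64(29)), (np.float64(0.0362), np.float64(563.2), np.float64(559.4), np.int64(29))] y [-100.9  219.9]
scene 0.064 [(np.float64(0.043), np.float64(538.8), np.float64(534.3), np.int64(13)), (np.float64(0.0383), np.float64(561.6), np.float64(557.5), np.int64(28))] y [-99.5 217.6]
scene wedge [227 183  47  38 492] ((512.4761352539062, -209.08865356445312), (48.66986846923828, 148.49598693847656), 4.9782562255859375) ymax -135.01744539387929
side 0.02 [(np.float64(0.0344), np.float64(477.3), np.float64(473.6), np.int64(29)), (np.float64(0.0348), np.float64(478.4), np.float64(474.7), np.int64(28))] y [-116.2  210.1]
side 0.064 [(np.float64(0.0346), np.float64(479.2), np.float64(475.5), np.int64(29)), (np.float64(-0.2733), np.float64(547.0), np.float64(575.7), np.int64(15))] y [-103.6  203.4]
side wedge [292 300  31  16 129] ((507.931396484375, -274.2955017089844), (29.622507095336914, 61.56071472167969), 66.34008026123047) ymax -248.3768264625713
wrist wedge [  245     0    72   196 12876] ((513.4856567382812, -190.0250244140625), (80.79719543457031, 30.12181854248047), 88.29736328125) ymax -149.499953017714
```

Converted, -0.001 m is -0.02.

```bash
echo '[[0.02,0,0,-0.02,0],[0.02,0,0,0,0]]' > m.json && python3 -m inch m.json 40; echo '[[0.02,0.2,0,0,0],[0.02,0.2,0,0,0],[0.02,0.2,0,0,0],[0.02,0.2,0,0,0],[0.02,0.2,0,0,0],[0.02,0,0,0,0]]' > m.json && python3 -m inch m.json 40; echo '[[0.02,0.08,0,0,0],[0.02,0.08,0,0,0],[0.02,0,0,0,0]]' > m.json && python3 -m inch m.json 40
```

```text
t: 14.15
tool_pos: [0.5104, -0.2681, 0.0195]
orientation: [-2.258, -2.182, 0.0]
force: [-0.4, 0.4, 0.8]
opening: 0.0296
gripper_force: 40.0
t: 14.75
tool_pos: [0.5125, -0.2181, 0.02]
orientation: [-2.258, -2.183, -0.0]
force: [0.1, -0.1, -1.0]
opening: 0.0298
gripper_force: 40.0
t: 15.05
tool_pos: [0.5129, -0.2114, 0.0201]
orientation: [-2.26, -2.182, -0.0]
force: [-0.1, -0.5, -0.3]
opening: 0.0295
gripper_force: 40.0
```

The manual's scale: shifts go in shares of 50 mm and turns go in shares of pi rad. Converting my numbers, 0.003 m is 0.06.

```bash
for_=0; echo '[[0.02,0.06,0,0,0],[0.02,0.06,0,0,0],[0.02,0,0,0,0]]' > m.json && python3 -m inch m.json 40|egrep 'pos|force'; echo '[[0.02,0.04,0,0,0],[0.02,0.04,0,0,0],[0.02,0,0,0,0]]' > m.json && python3 -m inch m.json 40|egrep 'pos|force'; echo '[[0.02,0.04,0,0,0],[0.02,0.04,0,0,0],[0.02,0,0,0,0]]' > m.json && python3 -m inch m.json 40|egrep 'pos|force'; echo '[[0.02,0.04,0,0,0],[0.02,0.04,0,0,0],[0.02,0,0,0,0]]' > m.json && python3 -m inch m.json 40|egrep 'pos|force'
```

```text
tool_pos: [0.5131, -0.2054, 0.0201]
force: [-0.3, -0.5, -0.6]
gripper_force: 40.0
tool_pos: [0.5132, -0.2015, 0.0201]
force: [0.8, 0.2, -1.3]
gripper_force: 40.0
tool_pos: [0.5133, -0.1981, 0.0201]
force: [-0.3, -4.2, -3.9]
gripper_force: 40.0
tool_pos: [0.5134, -0.1943, 0.0201]
force: [-0.4, -3.9, -3.9]
gripper_force: 40.0
```

Converted, 0.002 m is 0.04.

```bash
echo '[[0.02,0.04,0,0,0],[0.02,0.04,0,0,0],[0.02,0.04,0,0,0],[0.02,0,0,0,0]]' > m.json && python3 -m inch m.json 40|egrep 'pos|force'; echo '[[0.02,0.04,0,0,0],[0.02,0.04,0,0,0],[0.02,0,0,0,0]]' > m.json && python3 -m inch m.json 40|egrep 'pos|force'
cat > fz.py <<'E'
from h import *
for n in('scene','side'):
    c=read_camera(n);P=cloud(c);z=P[...,2]
    S=(c['depth']>0)&(P[...,0]>.44)&(P[...,0]<.6)
    q=P[S&(z>.062)&(z<.08)]
    for lo,hi in((-.09,-.05),(-.05,0),(0,.05),(.05,.1),(.1,.15),(.15,.19)):
        w=q[(q[:,1]>lo)&(q[:,1]<hi)&((q[:,0]-.0355*q[:,1]>.545) if n=='scene' else (q[:,0]-.0355*q[:,1]<.495))]
        print(n,lo,len(w),(np.median(w[:,2])*1000).round(2) if len(w) else '',end=' | ')
    q=P[S&(z>.02)&(z<.08)&(P[...,1]<.3)]*1000;print('\n y',np.percentile(q[:,1],[.5,99.5]).round(1))
    save(c,'f_%s.png'%n,(200,210,340,290) if n=='side' else (240,180,400,330),5)
E
python3 fz.py
```

```text
tool_pos: [0.5136, -0.1883, 0.0201]
force: [0.8, -5.9, -4.4]
gripper_force: 40.0
tool_pos: [0.5137, -0.1842, 0.02]
force: [-0.2, -5.6, -4.1]
gripper_force: 40.0
scene -0.09 129 70.37 | scene -0.05 156 69.81 | scene 0 169 69.81 | scene 0.05 175 69.83 | scene 0.1 189 69.62 | scene 0.15 164 69.03 | 
 y [-188.7  219.6]
side -0.09 103 70.62 | side -0.05 120 70.09 | side 0 107 69.93 | side 0.05 96 69.78 | side 0.1 88 69.57 | side 0.15 63 69.3 | 
 y [-203.7  211.3]
```

```bash
cat > fz.py <<'E'
from h import *
import pickle
D0=pickle.load(open('d0.pkl','rb'))
def an(n,c):
    P=cloud(c);z=P[...,2];ok=c['depth']>0; o=[]
    u=P[...,0]-.0355*P[...,1]
    # housing top strip heights -> tilt line vs y; arm top too
    for zl,zh,ul,uh in((.06,.08,.548,.560),(.06,.08,.480,.492),(.108,.128,.507,.533)):
        m=ok&(z>zl)&(z<zh)&(u>ul)&(u<uh)&(P[...,1]>-.09)&(P[...,1]<.12)
        if m.sum()>150:
            p=np.polyfit(P[m][:,1],P[m][:,2],1);r=P[m][:,2]-np.polyval(p,P[m][:,1]);g=abs(r)<.002;p=np.polyfit(P[m][g,1],P[m][g,2],1);o+=[round(p[0]*290,2+2)*1000, round(np.polyval(p,-.09)*1000,2)]
        else:o+=[None,None]
    q=P[ok&(P[...,0]>.44)&(P[...,0]<.6)&(z>.025)&(z<.08)&(P[...,1]<.3)&(P[...,1]>-.13)]*1000
    return o,'hinge y',np.percentile(q[:,1],99.5).round(1)
for n in('scene','side'):
    print(n,'before',*an(n,D0[n])); c=read_camera(n); print(n,'now',*an(n,c))
    save(c,'f_%s.png'%n,(220,215,320,275) if n=='side' else (240,180,400,330),7 if n=='side' else 5)
E
python3 fz.py
```

```text
scene before [np.float64(400.5), np.float64(68.9), None, None, np.float64(-1967.7), np.float64(117.44)] hinge y 219.3
scene now [np.float64(-1792.3), np.float64(71.15), None, None, np.float64(-5765.0), np.float64(119.79)] hinge y 219.6
side before [None, None, np.float64(-96.5), np.float64(69.12), np.float64(-2369.7), np.float64(117.75)] hinge y 211.7
side now [None, None, np.float64(-1656.4), np.float64(71.12), np.float64(-3325.2999999999997), np.float64(118.44)] hinge y 212.8
```

View pics/f_side.png

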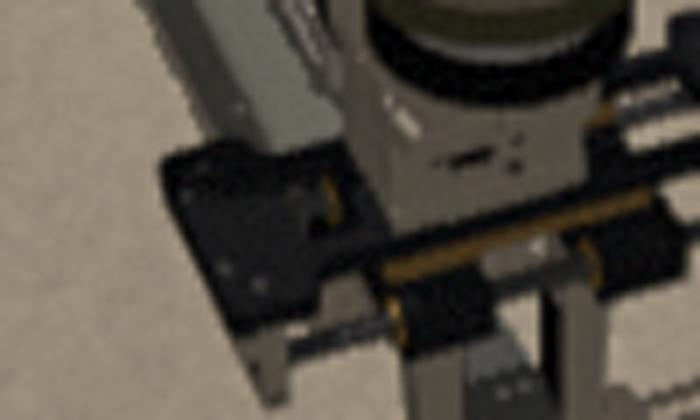

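The side crop shows the gripper hiding the dial end, so I can't see the feet in it. The depth data gives a dial-end lift of about 2.1 mm on both sides, and the sealer is still in place. I'll push in 5 mm more and ease the tool down 0.5 mm.

Converted, 0.002 m is 0.04, 0.001 m is 0.02.

```bash
echo '[[0.02,0.04,0,0.006,0],[0.02,0.04,0,0.004,0],[0.02,0.02,0,0,0],[0.02,0,0,0,0],[0.02,0,0,0,0],[0.02,0,0,0,0]]' > m.json && python3 -m inch m.json 40; python3 fz.py
```

```text
t: 17.75
tool_pos: [0.514, -0.1793, 0.0196]
orientation: [2.26, 2.182, -0.001]
force: [0.4, -5.9, -3.7]
opening: 0.0298
gripper_force: 40.0
scene before [np.float64(400.5), np.float64(68.9), None, None, np.float64(-1967.7), np.float64(117.44)] hinge y 219.3
scene now [np.float64(-1907.6), np.float64(71.48), None, None, np.float64(-6367.5), np.float64(120.27)] hinge y 219.7
side before [None, None, np.float64(-96.5), np.float64(69.12), np.float64(-2369.7), np.float64(117.75)] hinge y 211.7
side now [None, None, np.float64(-1947.6), np.float64(71.61), np.float64(-3613.7999999999997), np.float64(118.86)] hinge y 213.4
```

View pics/f_scene.png

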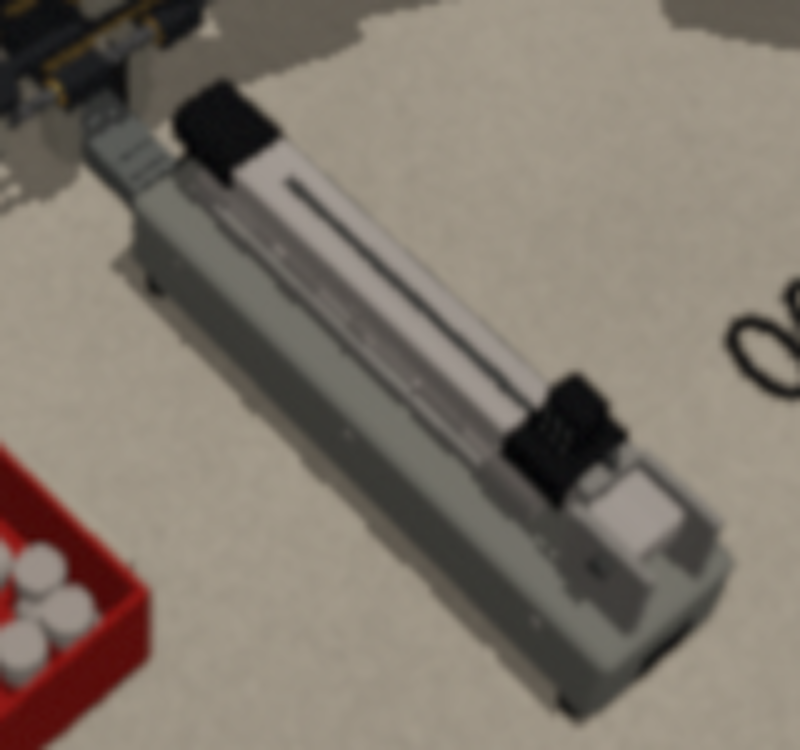

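The scene crop shows the wedge entering centrally under the dial end at (125,155), with the cutter against the stop at (565,440). The feet have lifted about 2.5–2.8 mm evenly, the sealer is in place, and the gripper is clear of it.

```bash
python3 -c "
from plant import robot;print(robot.close_job())"
```

```text
the job is handed in; nothing more can be done
None
```

I handed the job in: by force the cutter is hard against the stop, though a picture showed a strip of about 2 mm at the saddle, and the gripped wedge holds both dial-end feet about 2.5–2.8 mm off the bench, measured by depth because the gripper hid the feet, with the sealer still in place.

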